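# Register a positioning stage in its corner stop

### The job

Push the positioning stage along the table into the inside corner of the L-shaped steel stop, so that its long side lies flush against the long arm and its end lies flush against the short arm. Only push it: keep it flat on the table, never lifted or tipped. Leave the lens, the post, the dish and the screwdriver where they are.

Things in the scene. Friction and masses are not known exactly. Their poses are not given: they have to be found in the camera images.
- stage: Loose stage, 0.5 to 1 kg: black base block 90 (x) by 110 (y) by 32 mm high, upright sides; on it a silver plate and a small micrometer (61 mm high overall, inside the base's outline). Slides under some 3 to 12 N. Origin: centre of underside; x across it, y along its long sides, z up. Starts at the stop's open side, axes within 0.3 rad of the stop's.
- corner_stop: Fixed L-shaped dark steel stop, arms 16 mm thick, 22 mm high. Origin: inside corner, at table height. Long arm: 240 mm along its -y, inner face x = 0. Short arm: 100 mm along its -x, inner face y = 0. Stage starts and ends on the side x < 0, y < 0. Seated, the stage's origin is at x = -45, y = -55 mm in this frame, axes parallel.
- objective: Bystander: microscope lens standing upright, steel, 32 mm diameter, 46 mm high, its top narrowed. Origin: centre of its underside.
- post: Bystander: black post holder standing upright, foot 32 mm diameter, 71 mm high with a thin steel pin at the top. Origin: centre of its underside.
- dish: Bystander: shallow glass dish, 60 mm diameter, 14 mm high. Origin: centre of its underside.
- driver: Bystander: screwdriver, 150 mm long, lying behind the long arm of the stop, roughly parallel to it. Its x axis runs along it, from the handle to the tip.
Not all that is in view belongs to the job. Of the things like the stage, leave any that is pink; of the rest the smaller one is meant.

How it is judged:
By the outcome, as a careful person would: the job done as asked, in the order asked, and still so for the second after the job is handed in, with the robot touching nothing.
It also fails if it takes over 50 s, if anything falls off the work surface, if the arm or the gripper's body presses on something with over 40 N, if the wrist force passes 120 N, or if a joint passes its speed limit or range.

### The arm

A 6-joint arm with a two-finger parallel gripper is mounted at the origin on the work surface. World frame = base frame: x ahead of the robot, y to its left, z up, the work surface at z = 0. Lengths are in mm, angles in rad, forces in N, time in s.
With the tool pointing down it reaches from about 350 to 975 mm from the base axis. Payload 7.1 kg.
Tool frame: the origin (TCP) lies at the very end of the fingers, on their centre line; the grasp point (between the pads) lies 19 mm behind it (ctrl.pinch_z is the z of the grasp point in the tool frame, in mm); z points along the fingers, y is the direction in which the jaws open and shut (so a half turn about z gives the same grasp; the last joint's range is limited). The gripper opens to 88 mm and grips with 3 to 60 N. Pads are 20 mm wide; open, the fingers measure 115 mm over their backs; the gripper's body (75 mm by 178 mm) begins 61 mm behind the grasp point.
Start: joints at [-1.208, 0.423, 1.63, -0, 1.089, -0.019], TCP at [232.886, -579.973, 222.675] pointing down, gripper open.
Joint ranges: [-3, 3], [-0.9, 2.11], [0.09, 2.58], [-1.31, 4.45], [0.11, 2.69], [-2.54, 2.54]. Speed limits (rad/s): [2.39, 2.39, 3.01, 3.14, 3.14, 3.14].

### API

Orientations are given as a rotation vector (axis times angle).
In Python, from workcell import get_obs, optics, ctrl gives the robot as it stands.
- The arm moves only by the shell command python3 -m jog 'ROWS'. ROWS is a JSON object of lists of equal length, an entry for each row: "delta_rot": the turn, a rotation vector about the tool's x, y, z in rad, a list of three; "translation": the shift along the tool's x, y, z in mm, a list of three; "hand": the opening, from -1 (shut) to 1 (fully open). In form: {"delta_rot": [[rx, ry, rz], ...], "translation": [[x, y, z], ...], "hand": [hand, ...]}. A call has 1 to 5 rows; each row is the pose to reach, as a shift and turn from the pose commanded when the call began, along the tool's axes at that moment; what a row does not reach only later rows make up. A row lasts 1/10 s, in which the tool goes at most 50 mm and 8.59 degrees, less where a joint would pass 70% of its speed; a pose out of reach is approached as far as the arm can. A call with a gripper value outside its range is refused whole. The fingers move at their own pace and stop on an object; the grip force is fixed at half the most. Time passes only in rows, so rows that repeat a pose let the fingers close. It gives the time, the measured TCP pose, the force and the opening at its end, in the units of the state.
- get_obs(): the state, without advancing time (a new reading comes with each control period).
- optics.get_image(name): name is "side" or "top"; returns the picture (384x512x3 uint8, red, green, blue); there is no depth.
- optics.calibration(name): a dict with "intrinsics" (3x3 intrinsics, pixels), "cam_to_world" (4x4, takes a point from camera to world coordinates). Camera axes: x right, y up, looking along -z (the intrinsics and any distortion apply to the point x, -y, -z); pixel columns grow to the right and rows downward; lengths in mm; the calibration is good to about 2 mm. A picture is of the moment at which its call begins. calibration takes no time and is no camera call.
- ctrl.close_job(): hands the job in, once; it reports no verdict.
The state is a dict: "t": time; "qpos": joint angles; "qvel": joint speeds; "joint_torque": joint torques, N m; "ee_pos": TCP position; "orientation": TCP orientation; "ft_force": force on the tool from outside, world axes, zero at the start; "moment": the same for the moment, N m; "width": finger opening in mm.
Only numpy, scipy, OpenCV 4.12 (cv2) and the standard library are available. Lean on these libraries where they do the work, as an engineer would, in place of code of your own. Each camera call takes 0.05 s, during which the arm holds its last target. There are 200 camera calls.

## Working session

There is one attempt and no reset: what is moved stays moved. The work goes in short steps, Python scripts to look and compute and a shell command to move; the robot and the scene stay as the last step left them, time stands still between calls to the robot, and variables do not carry over. Pictures are saved under pics/ and viewed, about 8 in all and at most 12, crops included, and the job is handed in when it is done.

```bash
mkdir -p pics
python3 - <<'E'
from workcell import get_obs, optics, ctrl
import cv2
for n in("top","side"):
    im=optics.get_image(n); cv2.imwrite(f"pics/{n}0.png",cv2.resize(im[:,:,::-1],(800,600),interpolation=cv2.INTER_CUBIC))
    c=optics.calibration(n); print(n,c)
print(get_obs())
E
```

```text
top {'intrinsics': array([[360.07211453,   0.        , 256.92247512],
       [  0.        , 360.07211453, 192.10496232],
       [  0.        ,   0.        ,   1.        ]]), 'cam_to_world': array([[ 2.85295718e-02,  9.95960046e-01, -8.51448774e-02,
         4.94818602e+02],
       [-9.99463948e-01,  2.70537918e-02, -1.84366089e-02,
         1.91471350e+01],
       [-1.60586340e-02,  8.56252239e-02,  9.96197993e-01,
         7.91208974e+02],
       [ 0.00000000e+00,  0.00000000e+00,  0.00000000e+00,
         1.00000000e+00]])}
side {'intrinsics': array([[484.71586443,   0.        , 265.30773322],
       [  0.        , 484.71586443, 181.20941392],
       [  0.        ,   0.        ,   1.        ]]), 'cam_to_world': array([[-9.88748606e-01,  9.02091642e-02, -1.19325191e-01,
         4.47164505e+02],
       [-1.48948421e-01, -5.20111491e-01,  8.41010348e-01,
         8.92020222e+02],
       [ 1.38044376e-02,  8.49321108e-01,  5.27696024e-01,
         5.90579864e+02],
       [ 0.00000000e+00,  0.00000000e+00,  0.00000000e+00,
         1.00000000e+00]])}
{'t': 0.1, 'qpos': array([-1.20798601e+00,  4.23742677e-01,  1.63061241e+00, -3.46350919e-06,
        1.08858397e+00, -1.89924604e-02]), 'qvel': array([ 0.00177828, -0.00075333, -0.00157202,  0.00296137,  0.0008707 ,
       -0.00130345]), 'joint_torque': array([-4.21582008e-04, -5.45614815e+01, -2.74323410e+01,  6.45827735e-02,
        1.87479303e-02, -2.68940983e-05]), 'ee_pos': array([ 232.72152536, -579.51898951,  221.99345936]), 'orientation': array([-3.08321879e+00, -5.95849183e-01,  3.66378305e-04]), 'ft_force': array([0.48361281, 0.09810152, 0.02114395]), 'moment': array([0.01343063, 0.0392829 , 0.01833401]), 'width': 87.99423041075033}
```

View pics/top0.png

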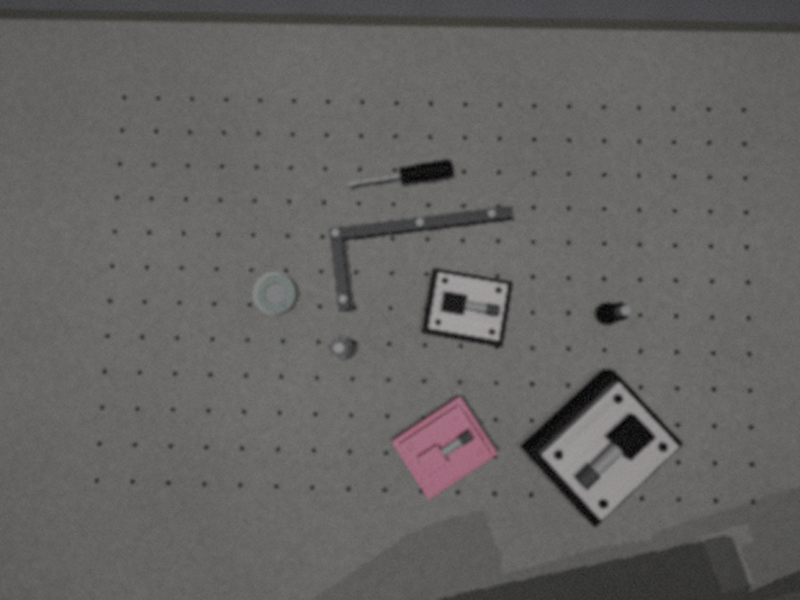

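View pics/side0.png

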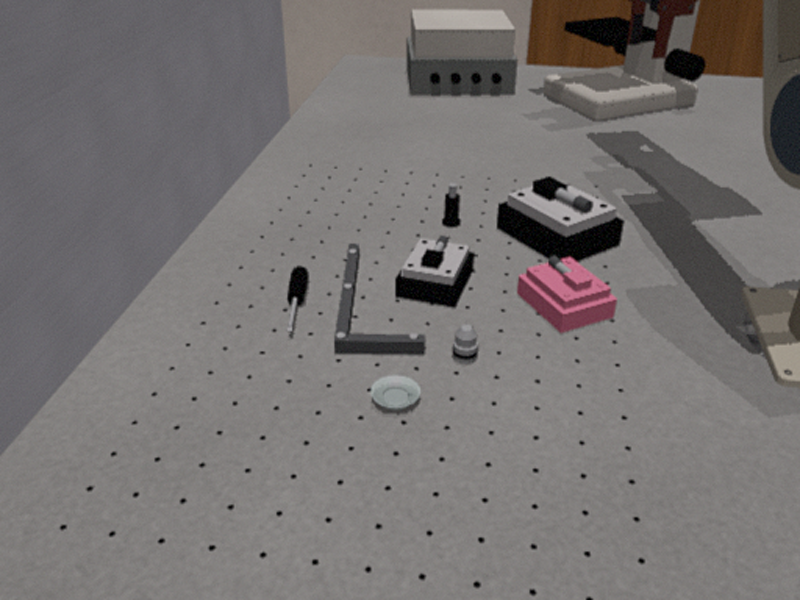

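The small silver and black stage is centred near (468,307) in the top view. The stop's inside corner is near (345,238), the lens near (343,348), the dish at (274,293) and the post at (610,312). The pink stage and the big one are decoys. Next I'll turn these into world positions.

```bash
cat > h.py <<'E'
import numpy as np, cv2
from workcell import get_obs, optics, ctrl
from scipy.spatial.transform import Rotation as R
def back(n,p,z):
    c=optics.calibration(n);K=c["intrinsics"];T=c["cam_to_world"]
    p=np.atleast_2d(p).astype(float)
    d=np.c_[(p[:,0]-K[0,2])/K[0,0],-(p[:,1]-K[1,2])/K[1,1],-np.ones(len(p))]@T[:3,:3].T
    return (T[:3,3]+d*((z-T[2,3])/d[:,2])[:,None])[:,:2]
def proj(n,P):
    c=optics.calibration(n);K=c["intrinsics"];T=c["cam_to_world"]
    q=(np.atleast_2d(P)-T[:3,3])@T[:3,:3]
    return np.c_[K[0,0]*q[:,0]/-q[:,2]+K[0,2],-K[1,1]*q[:,1]/-q[:,2]+K[1,2]]
def crop(n,name,x0,y0,x1,y1,s):
    im=optics.get_image(n)[:,:,::-1]
    cv2.imwrite(name,cv2.resize(im[y0:y1,x0:x1],None,fx=s,fy=s,interpolation=cv2.INTER_CUBIC))
E
python3 - <<'E'
from h import *
crop("top","pics/c1.png",150,90,350,240,4)
crop("side","pics/c1s.png",190,135,320,265,4)
E
```

```text
(no output)
```

View pics/c1.png

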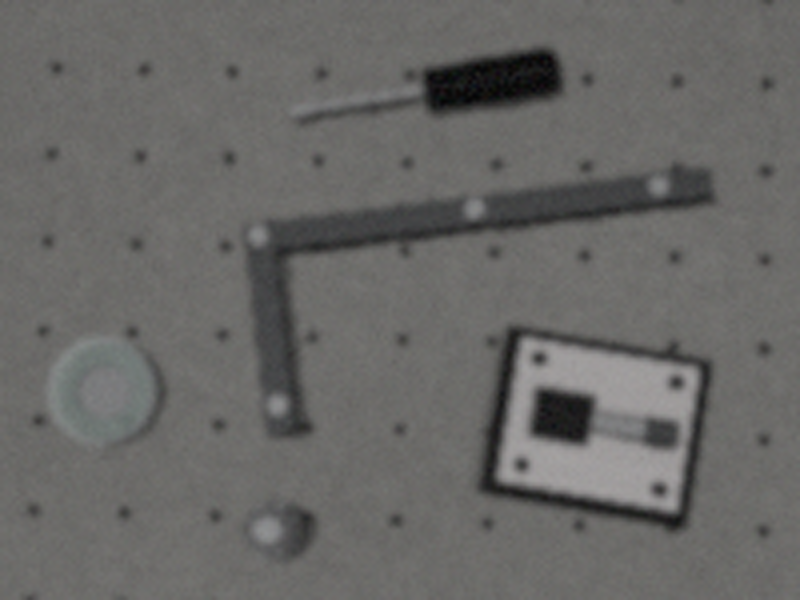

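Run:
```python
from h import *
f=lambda l:np.array(l,float)/4+[150,90]-0.4
L=back("top",f([[290,250],[710,197],[285,256],[295,424]]),22)
print("long",L[:2].round(1),"short",L[2:].round(1))
d=L[0]-L[1];d2=L[2]-L[3]
print("len",np.hypot(*d),np.hypot(*d2),"y-axis ang",np.arctan2(d[1],d[0])-np.pi/2,"x-axis ang",np.arctan2(d2[1],d2[0]))
th=np.arctan2(d[1],d[0])-np.pi/2
ex=np.array([np.cos(th),np.sin(th)]);ey=np.array([-ex[1],ex[0]])
# corner
o=L[0]+ey*((L[2]-L[0])@ey)
print("corner",o)
S=back("top",f([[512,328],[710,362],[685,525],[482,488]]),32)
print(S.round(1),[np.hypot(*(S[i]-S[(i+1)%4])).round(1) for i in range(4)],"c",S.mean(0))
v=S[0]-S[1]+S[3]-S[2];print("stage ang",np.arctan2(v[1],v[0])-np.pi/2)
st=lambda p:np.c_[(p-o)@ex,(p-o)@ey].round(1)
print("stage in stop",st(S),st(S.mean(0)))
print("lens,post(610,312),dish",st(back("top",f([[268,530]]),46)),st(back("top",np.array([[606,313]])*.64,20)),st(back("top",f([[104,390]]),10)))
ob=get_obs();print(R.from_rotvec(ob["orientation"]).as_matrix().round(3))
```

```text
long [[ 645.5  111.4]
 [ 680.4 -115.2]] short [[642.2 114. ]
 [551.1 105.2]]
len 229.24518746619287 91.52392465651754 y-axis ang 0.15249783352397106 x-axis ang 0.09587874976195228
corner [645.08066166 114.39915009]
[[ 604.6   -9.5]
 [ 589.2 -114.5]
 [ 502.9 -102.5]
 [ 519.3    4.3]] [np.float64(106.2), np.float64(87.2), np.float64(108.0), np.float64(86.4)] c [554.00457889 -55.55723975]
stage ang -0.14889404316286559
stage in stop [[ -58.8 -116.3]
 [ -90.  -217.8]
 [-173.5 -192.8]
 [-141.1  -89.7]] [[-115.8 -154.1]]
lens,post(610,312),dish [[-149.3   23. ]] [[-148.  -342.2]] [[-61.6 108.1]]
[[ 0.928  0.373 -0.   ]
 [ 0.373 -0.928  0.001]
 [ 0.    -0.001 -1.   ]]
```

```bash
python3 -m jog '{"delta_rot":[[0,0,0.05],[0,0,0.1],[0,0,0.15],[0,0,0.2],[0,0,0.237]],"translation":[[30,-29,0],[62,-60,0],[94,-90,0],[126,-121,0],[158,-151,0]],"hand":[0.36,0.36,0.36,0.36,0.36]}'
cat >> h.py <<'E'
TH=0.145;O=np.array([645,114.4])
EX=np.array([np.cos(TH),np.sin(TH)]);EY=np.array([-EX[1],EX[0]])
def togo(sx,sy,z):
    "tool-frame shift to stop-frame target"
    o=get_obs();M=R.from_rotvec(o["orientation"]).as_matrix()
    w=np.r_[O+sx*EX+sy*EY,z]-o["ee_pos"];p=o["ee_pos"][:2]-O
    print("t",o["t"],"stop xyz",(p@EX).round(1),(p@EY).round(1),o["ee_pos"][2].round(1),"shift",(w@M).round(1),"toolx ang-TH",round(np.arctan2(M[1,0],M[0,0])-TH,3),"tilt",M[:,2].round(3),"w",o["width"].round(1),"f",o["ft_force"].round(1))
E
python3 -c "
from h import *
togo(-205,-154,222)"
```

```text
t: 0.7
ee_pos: [323.5, -379.3, 222.6]
orientation: [-3.133, -0.223, -0.0]
ft_force: [0.5, 0.1, -0.7]
width: 59.9Traceback (most recent call last):
  File "<string>", line 3, in <module>
    togo(-205,-154,222)
    ~~~~^^^^^^^^^^^^^^^
  File "h.py", line 22, in togo
    print("t",o["t"],"stop xyz",(p@EX).round(1),(p@EY).round(1),o["ee_pos"][2].round(1),"shift",(w@M).round(1),"toolx ang-TH",round(np.arctan2(M[1,0],M[0,0])-TH,3),"tilt",M[:,2].round(3),"w",o["width"].round(1),"f",o["ft_force"].round(1))
                                                                                                                                                                                               ^^^^^^^^^^^^^^^^
AttributeError: 'float' object has no attribute 'round'
```

```bash
sed -i 's/o\["width"\].round(1)/round(o["width"],1)/' h.py; python3 -c "
from h import *
togo(-205,-154,222)"
```

```text
t 0.7 stop xyz -389.4 -442.0 222.6 shift [ 183.7 -288.5    0.6] toolx ang-TH -0.003 tilt [ 0.  0. -1.] w 59.9 f [ 0.5  0.1 -0.7]
```

```bash
python3 -m jog '{"delta_rot":[[0,0,0],[0,0,0],[0,0,0],[0,0,0],[0,0,0]],"translation":[[20,-32,0],[42,-66,0],[64,-100,0],[86,-135,0],[108,-170,0]],"hand":[0.36,0.36,0.36,0.36,0.36]}'
python3 -m jog '{"delta_rot":[[0,0,0],[0,0,0],[0,0,0],[0,0,0],[0,0,0]],"translation":[[20,-31,0],[42,-66,0],[64,-100,0],[76,-119,0],[76,-119,0]],"hand":[0.36,0.36,0.36,0.36,0.36]}'
python3 -c "
from h import *
togo(-205,-154,8)"
```

```text
t: 1.2
ee_pos: [406.0, -195.6, 222.8]
orientation: [3.133, 0.227, 0.0]
ft_force: [1.2, -0.2, 0.2]
width: 59.5
t: 1.7
ee_pos: [464.5, -66.4, 222.7]
orientation: [-3.133, -0.233, -0.001]
ft_force: [-0.8, 0.1, -0.2]
width: 59.8
t 1.7 stop xyz -204.7 -152.8 222.7 shift [ -0.4   1.3 214.7] toolx ang-TH 0.003 tilt [ 0.  0. -1.] w 59.8 f [-0.8  0.1 -0.2]
```

Go down to just above the things, and look before going lower.

```bash
python3 -m jog '{"delta_rot":[[0,0,0],[0,0,0],[0,0,0],[0,0,0],[0,0,0]],"translation":[[0,0,35],[0,0,75],[0,0,110],[0,0,140],[0,0,140]],"hand":[0.36,0.36,0.36,0.36,0.36]}'
python3 - <<'E'
from h import *
togo(-205,-154,8)
crop("side","pics/s2.png",180,110,440,300,3)
E
```

```text
t: 2.2
ee_pos: [460.4, -68.9, 79.7]
orientation: [-3.132, -0.226, 0.011]
ft_force: [0.1, -0.7, -0.1]
width: 59.6
t 2.2 stop xyz -209.1 -154.7 79.7 shift [ 4.6 -0.5 71.6] toolx ang-TH -0.001 tilt [-0.007  0.001 -1.   ] w 59.6 f [ 0.1 -0.7 -0.1]
```

View pics/s2.png

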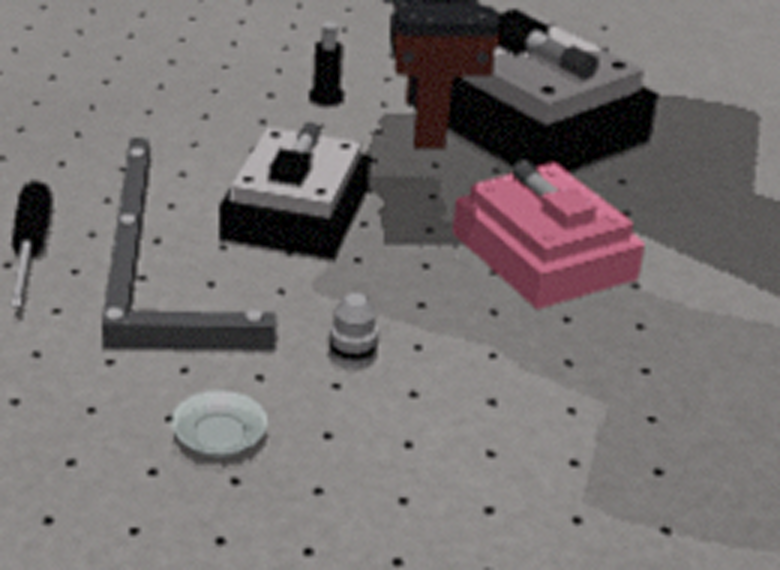

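The fingers (~430,140 in the crop) are between the stage and the pink decoy, and the space below them is clear. I'll go down.

```bash
python3 -m jog '{"delta_rot":[[0,0,0],[0,0,0],[0,0,0],[0,0,0],[0,0,0]],"translation":[[0,0,25],[0,0,50],[0,0,65],[0,0,73],[0,0,73]],"hand":[0.36,0.36,0.36,0.36,0.36]}'
python3 -c "
from h import *
togo(-205,-154,8)"
```

```text
t: 2.75
ee_pos: [464.0, -68.8, 10.2]
orientation: [3.133, 0.227, 0.001]
ft_force: [-0.4, 0.6, 0.0]
width: 59.9
t 2.75 stop xyz -205.5 -155.2 10.2 shift [ 0.5 -1.2  2.2] toolx ang-TH -0.0 tilt [ 0. -0. -1.] w 59.9 f [-0.4  0.6  0. ]
```

```bash
python3 -m jog '{"delta_rot":[[0,0,0],[0,0,0],[0,0,0],[0,0,0],[0,0,0]],"translation":[[5,0,0],[10,0,0],[16,0,0],[22,0,0],[28,0,0]],"hand":[0.36,0.36,0.36,0.36,0.36]}'
python3 -m jog '{"delta_rot":[[0,0,0],[0,0,0],[0,0,0],[0,0,0],[0,0,0]],"translation":[[5,0,0],[10,0,0],[15,0,0],[20,0,0],[25,0,0]],"hand":[0.36,0.36,0.36,0.36,0.36]}'
python3 -m jog '{"delta_rot":[[0,0,0],[0,0,0],[0,0,0],[0,0,0],[0,0,0]],"translation":[[5,0,0],[10,0,0],[15,0,0],[20,0,0],[25,0,0]],"hand":[0.36,0.36,0.36,0.36,0.36]}'
python3 - <<'E'
from h import *
togo(-100,-155,10)
crop("top","pics/c3.png",150,90,350,240,4)
E
```

```text
t: 3.25
ee_pos: [491.1, -64.3, 9.8]
orientation: [-3.133, -0.227, 0.002]
ft_force: [-3.0, -2.0, 0.8]
width: 59.8
t: 3.75
ee_pos: [516.5, -60.8, 9.6]
orientation: [-3.133, -0.227, -0.0]
ft_force: [-2.3, -1.4, -1.2]
width: 59.5
t: 4.25
ee_pos: [541.1, -57.0, 9.6]
orientation: [-3.133, -0.227, 0.0]
ft_force: [-2.6, 0.6, 0.9]
width: 59.7
t 4.25 stop xyz -127.6 -154.6 9.6 shift [27.6  0.4 -0.4] toolx ang-TH -0.0 tilt [-0.  0. -1.] w 59.7 f [-2.6  0.6  0.9]
```

View pics/c3.png

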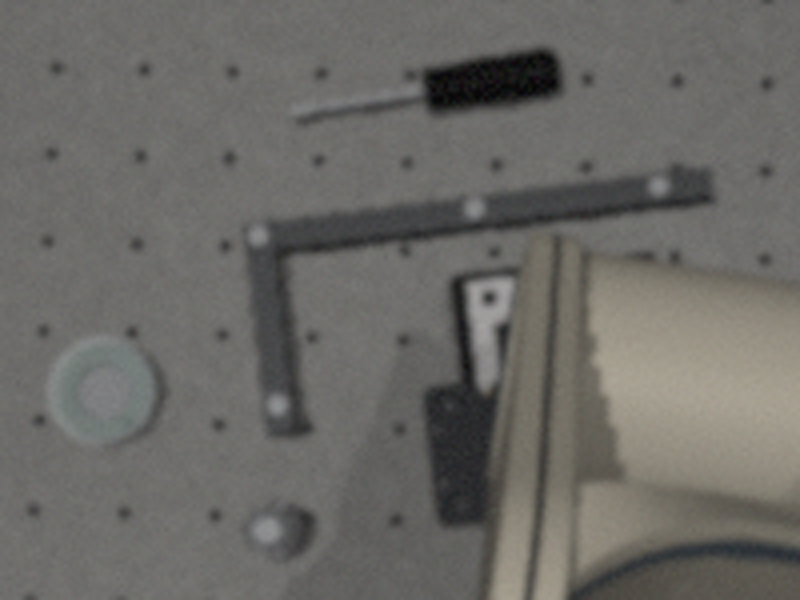

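The stage has squared up with the fingers; its left top corner is at about (458,278) and there is a gap to the long arm. I'll keep pushing, and slow down near contact.

```bash
python3 -m jog '{"delta_rot":[[0,0,0],[0,0,0],[0,0,0],[0,0,0],[0,0,0]],"translation":[[5,0,0],[10,0,0],[15,0,0],[19,0,0],[22,0,0]],"hand":[0.36,0.36,0.36,0.36,0.36]}'
python3 -m jog '{"delta_rot":[[0,0,0],[0,0,0],[0,0,0]],"translation":[[1,0,0],[2,0,0],[3,0,0]],"hand":[0.36,0.36,0.36]}'
python3 -c "
from h import *
togo(-100,-155,10)"
```

```text
t: 4.8
ee_pos: [563.0, -54.0, 9.6]
orientation: [3.133, 0.227, 0.0]
ft_force: [-4.0, -1.1, 1.6]
width: 59.5
t: 5.1
ee_pos: [565.3, -53.6, 9.7]
orientation: [-3.133, -0.227, 0.001]
ft_force: [-3.5, -0.2, 0.2]
width: 59.7
t 5.1 stop xyz -103.1 -154.7 9.7 shift [ 3.1  0.3 -0.3] toolx ang-TH -0.0 tilt [-0.  0. -1.] w 59.7 f [-3.5 -0.2  0.2]
```

```bash
for i in 1 2; do :; done
python3 -m jog '{"delta_rot":[[0,0,0],[0,0,0],[0,0,0]],"translation":[[0.7,0,0],[1.4,0,0],[2,0,0]],"hand":[0.36,0.36,0.36]}'
python3 -m jog '{"delta_rot":[[0,0,0],[0,0,0],[0,0,0]],"translation":[[0.7,0,0],[1.4,0,0],[2,0,0]],"hand":[0.36,0.36,0.36]}'
```

```text
t: 5.4
ee_pos: [567.5, -53.3, 9.6]
orientation: [-3.133, -0.227, 0.0]
ft_force: [-2.5, -0.8, 0.0]
width: 59.7
t: 5.7
ee_pos: [568.2, -53.2, 9.7]
orientation: [-3.133, -0.227, 0.004]
ft_force: [-8.6, -2.6, 7.4]
width: 59.5
```

```bash
python3 -m jog '{"delta_rot":[[0,0,0],[0,0,0],[0,0,0]],"translation":[[0.5,0,0],[1,0,0],[1,0,0]],"hand":[0.36,0.36,0.36]}'
python3 -m jog '{"delta_rot":[[0,0,0],[0,0,0],[0,0,0]],"translation":[[0.5,0,0],[1,0,0],[1,0,0]],"hand":[0.36,0.36,0.36]}'
python3 -c "
from h import *
togo(-100,-155,10);print(get_obs()['moment'])"
```

```text
t: 6.0
ee_pos: [568.2, -53.2, 9.7]
orientation: [-3.133, -0.227, 0.007]
ft_force: [-9.9, -3.9, 7.1]
width: 59.6
t: 6.3
ee_pos: [568.2, -53.1, 9.6]
orientation: [-3.133, -0.228, 0.01]
ft_force: [-13.6, -4.9, 10.5]
width: 59.5
t 6.3 stop xyz -100.2 -154.7 9.6 shift [ 0.2  0.3 -0.4] toolx ang-TH 0.0 tilt [-0.007 -0.    -1.   ] w 59.5 f [-13.6  -4.9  10.5]
[-0.65616306  2.16475606  0.04473943]
```

Firm contact with the long arm at stop x ≈ −100, as predicted. I'll back off, lift, and go round to the −y end with a 90° turn.

```bash
python3 -m jog '{"delta_rot":[[0,0,0],[0,0,0],[0,0,0],[0,0,0],[0,0,0]],"translation":[[-10,0,0],[-28,0,0],[-28,0,-30],[-28,0,-70],[-28,0,-105]],"hand":[0.36,0.36,0.36,0.36,0.36]}'
python3 -m jog '{"delta_rot":[[0,0,-0.13],[0,0,-0.26],[0,0,-0.39],[0,0,-0.52],[0,0,-0.65]],"translation":[[0,30,0],[0,60,0],[0,95,0],[20,95,0],[40,95,0]],"hand":[-0.05,-0.05,-0.05,-0.05,-0.05]}'
python3 -m jog '{"delta_rot":[[0,0,-0.13],[0,0,-0.26],[0,0,-0.39],[0,0,-0.52],[0,0,-0.65]],"translation":[[0,0,0],[0,0,0],[0,0,0],[0,0,0],[0,0,0]],"hand":[-0.05,-0.05,-0.05,-0.05,-0.05]}'
python3 -m jog '{"delta_rot":[[0,0,-0.13],[0,0,-0.27],[0,0,-0.27]],"translation":[[0,0,0],[0,0,0],[0,0,0]],"hand":[-0.05,-0.05,-0.05]}'
python3 - <<'E'
from h import *
togo(-45,-248,10)
print(get_obs()['qpos'].round(2))
crop("top","pics/c4.png",150,90,350,240,4)
E
```

```text
t: 6.8
ee_pos: [544.8, -56.8, 116.3]
orientation: [3.133, 0.227, 0.004]
ft_force: [0.8, -0.4, 0.3]
width: 59.8
t: 7.3
ee_pos: [598.6, -146.5, 115.3]
orientation: [2.894, 1.219, 0.004]
ft_force: [0.6, -0.5, 0.5]
width: 41.9
t: 7.8
ee_pos: [598.3, -145.1, 115.1]
orientation: [2.35, 2.082, 0.003]
ft_force: [-0.2, -0.3, -0.6]
width: 42.1
t: 8.1
ee_pos: [598.0, -145.1, 115.0]
orientation: [2.053, 2.375, 0.002]
ft_force: [0.0, 0.2, 0.2]
width: 41.7
t 8.1 stop xyz -84.0 -250.0 115.0 shift [  2.1  38.7 105.1] toolx ang-TH 1.571 tilt [ 0.003 -0.    -1.   ] w 41.7 f [0.  0.2 0.2]
[-0.26  0.54  1.72  0.    0.87 -0.4 ]
```

View pics/c4.png

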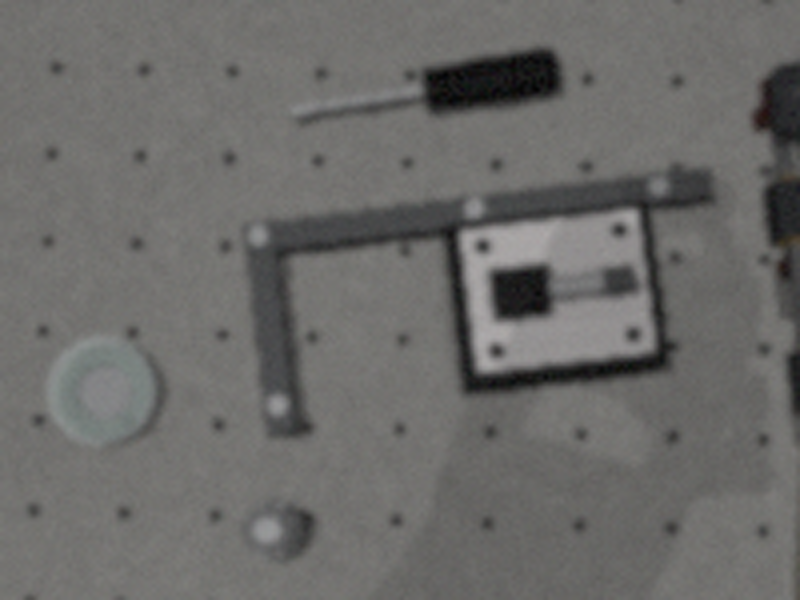

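The stage lies flush along the long arm, with its left edge ~172 crop px from the short arm. Now I'll lower behind its end and push along +y.

```bash
python3 -m jog '{"delta_rot":[[0,0,0],[0,0,0],[0,0,0],[0,0,0],[0,0,0]],"translation":[[0,20,0],[0,37,0],[0,37,35],[0,37,70],[0,37,90]],"hand":[-0.05,-0.05,-0.05,-0.05,-0.05]}'
python3 -m jog '{"delta_rot":[[0,0,0],[0,0,0],[0,0,0],[0,0,0]],"translation":[[0,0,5],[0,0,13],[0,0,15],[0,0,15]],"hand":[-0.05,-0.05,-0.05,-0.05]}'
python3 -c "
from h import *
togo(-47,-65,10)"
```

```text
t: 8.65
ee_pos: [633.0, -139.4, 22.4]
orientation: [-2.06, -2.37, 0.001]
ft_force: [-0.2, 0.5, 0.2]
width: 41.8
t: 9.05
ee_pos: [634.3, -139.8, 10.4]
orientation: [2.056, 2.374, 0.001]
ft_force: [0.3, -0.0, -0.0]
width: 41.7
t 9.05 stop xyz -47.3 -250.0 10.4 shift [185.   -0.    0.3] toolx ang-TH 1.569 tilt [ 0.001 -0.    -1.   ] w 41.7 f [ 0.3 -0.  -0. ]
```

```bash
python3 -m jog '{"delta_rot":[[0,0,0],[0,0,0],[0,0,0],[0,0,0],[0,0,0]],"translation":[[7,0,0],[14,0,0],[20,0,0],[26,0,0],[32,0,0]],"hand":[-0.05,-0.05,-0.05,-0.05,-0.05]}'
python3 -m jog '{"delta_rot":[[0,0,0],[0,0,0],[0,0,0],[0,0,0],[0,0,0]],"translation":[[4,0,0],[8,0,0],[12,0,0],[16,0,0],[20,0,0]],"hand":[-0.05,-0.05,-0.05,-0.05,-0.05]}'
python3 -m jog '{"delta_rot":[[0,0,0],[0,0,0],[0,0,0],[0,0,0],[0,0,0]],"translation":[[5,0,0],[10,0,0],[15,0,0],[20,0,0],[25,0,0]],"hand":[-0.05,-0.05,-0.05,-0.05,-0.05]}'
python3 - <<'E'
from h import *
togo(-47,-120,10)
E
```

```text
t: 9.55
ee_pos: [629.1, -107.3, 9.8]
orientation: [2.055, 2.376, 0.0]
ft_force: [0.2, 0.7, 0.2]
width: 41.7
t: 10.05
ee_pos: [626.1, -88.5, 9.7]
orientation: [2.056, 2.375, -0.001]
ft_force: [-1.2, -4.0, 0.2]
width: 41.7
t: 10.55
ee_pos: [622.5, -63.0, 9.7]
orientation: [-2.056, -2.376, 0.0]
ft_force: [-0.9, -4.5, 0.7]
width: 41.8
t 10.55 stop xyz -47.9 -172.3 9.7 shift [52.3  0.8 -0.3] toolx ang-TH 1.57 tilt [-0.  0. -1.] w 41.8 f [-0.9 -4.5  0.7]
```

```bash
python3 -m jog '{"delta_rot":[[0,0,0],[0,0,0],[0,0,0],[0,0,0],[0,0,0]],"translation":[[5,0,0],[10,0,0],[15,0,0],[20,0,0],[25,0,0]],"hand":[-0.05,-0.05,-0.05,-0.05,-0.05]}'
python3 -m jog '{"delta_rot":[[0,0,0],[0,0,0],[0,0,0],[0,0,0],[0,0,0]],"translation":[[4,0,0],[8,0,0],[12,0,0],[16,0,0],[19,0,0]],"hand":[-0.05,-0.05,-0.05,-0.05,-0.05]}'
python3 -m jog '{"delta_rot":[[0,0,0],[0,0,0],[0,0,0],[0,0,0],[0,0,0]],"translation":[[1,0,0],[2,0,0],[3,0,0],[4,0,0],[4.5,0,0]],"hand":[-0.05,-0.05,-0.05,-0.05,-0.05]}'
python3 - <<'E'
from h import *
togo(-47,-120,10)
E
```

```text
t: 11.05
ee_pos: [618.9, -38.3, 9.6]
orientation: [-2.056, -2.375, 0.0]
ft_force: [-0.6, -5.4, 0.7]
width: 41.8
t: 11.55
ee_pos: [616.2, -19.6, 9.7]
orientation: [-2.056, -2.375, 0.0]
ft_force: [-1.2, -3.8, -0.1]
width: 41.5
t: 12.05
ee_pos: [615.6, -15.5, 9.7]
orientation: [-2.056, -2.375, 0.0]
ft_force: [-0.7, -4.6, 1.0]
width: 41.7
t 12.05 stop xyz -47.9 -124.3 9.7 shift [ 4.3  0.9 -0.3] toolx ang-TH 1.57 tilt [-0. -0. -1.] w 41.7 f [-0.7 -4.6  1. ]
```

```bash
python3 -m jog '{"delta_rot":[[0,0,0],[0,0,0],[0,0,0],[0,0,0],[0,0,0]],"translation":[[0.7,0,0],[1.4,0,0],[2,0,0],[2.6,0,0],[3,0,0]],"hand":[-0.05,-0.05,-0.05,-0.05,-0.05]}'
python3 -m jog '{"delta_rot":[[0,0,0],[0,0,0],[0,0,0]],"translation":[[0.6,0,0],[1.2,0,0],[1.5,0,0]],"hand":[-0.05,-0.05,-0.05]}'
python3 -m jog '{"delta_rot":[[0,0,0],[0,0,0],[0,0,0]],"translation":[[0.6,0,0],[1.2,0,0],[1.5,0,0]],"hand":[-0.05,-0.05,-0.05]}'
python3 - <<'E'
from h import *
togo(-47,-120,10)
E
```

```text
t: 12.55
ee_pos: [615.2, -12.6, 9.7]
orientation: [-2.056, -2.375, 0.0]
ft_force: [-1.4, -4.0, 0.4]
width: 41.9
t: 12.85
ee_pos: [614.9, -11.1, 9.6]
orientation: [-2.056, -2.375, 0.0]
ft_force: [-0.8, -4.0, 0.8]
width: 41.7
t: 13.15
ee_pos: [614.8, -9.6, 9.7]
orientation: [-2.056, -2.375, 0.0]
ft_force: [-1.2, -5.8, 0.2]
width: 41.6
t 13.15 stop xyz -47.8 -118.4 9.7 shift [-1.6  0.8 -0.3] toolx ang-TH 1.57 tilt [-0. -0. -1.] w 41.6 f [-1.2 -5.8  0.2]
```

```bash
python3 -m jog '{"delta_rot":[[0,0,0],[0,0,0],[0,0,0]],"translation":[[0.5,0,0],[1,0,0],[1.5,0,0]],"hand":[-0.05,-0.05,-0.05]}'
python3 -m jog '{"delta_rot":[[0,0,0],[0,0,0],[0,0,0]],"translation":[[0.5,0,0],[1,0,0],[1,0,0]],"hand":[-0.05,-0.05,-0.05]}'
python3 - <<'E'
from h import *
togo(-47,-120,10)
crop("top","pics/c5.png",150,90,350,240,4)
E
```

```text
t: 13.45
ee_pos: [614.5, -8.2, 9.7]
orientation: [-2.056, -2.375, 0.0]
ft_force: [-1.7, -5.0, 1.1]
width: 42.0
t: 13.75
ee_pos: [614.4, -7.7, 9.7]
orientation: [2.055, 2.376, -0.001]
ft_force: [0.1, -7.8, 0.9]
width: 42.2
t 13.75 stop xyz -47.9 -116.4 9.7 shift [-3.6  0.9 -0.3] toolx ang-TH 1.57 tilt [ 0.    -0.001 -1.   ] w 42.2 f [ 0.1 -7.8  0.9]
```

View pics/c5.png

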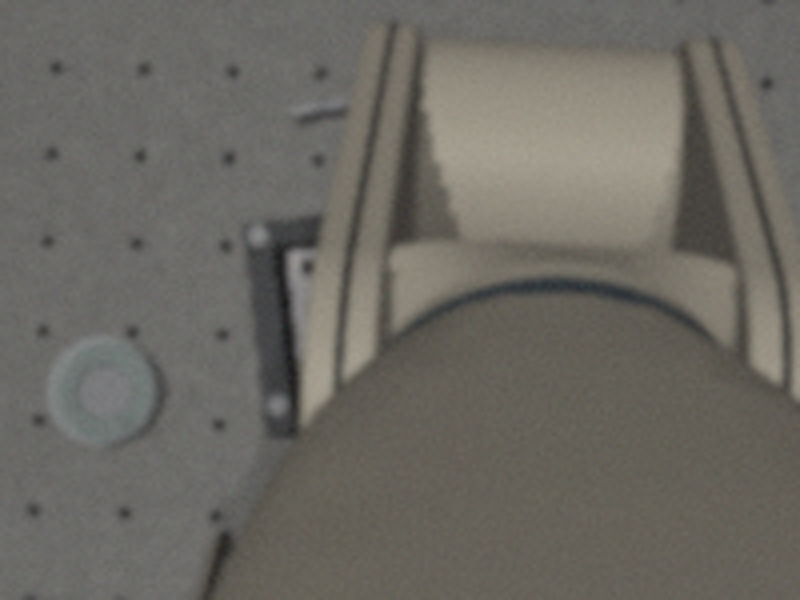

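The end is at or nearly at the short arm: the plate's edge is at x≈287, next to the arm. The force is starting to rise, so I'll press a little more.

```bash
python3 -m jog '{"delta_rot":[[0,0,0],[0,0,0],[0,0,0]],"translation":[[0.5,0,0],[1,0,0],[1,0,0]],"hand":[-0.05,-0.05,-0.05]}'
python3 -m jog '{"delta_rot":[[0,0,0],[0,0,0],[0,0,0]],"translation":[[0.5,0,0],[1,0,0],[1,0,0]],"hand":[-0.05,-0.05,-0.05]}'
python3 -m jog '{"delta_rot":[[0,0,0],[0,0,0],[0,0,0]],"translation":[[0.5,0,0],[1,0,0],[1,0,0]],"hand":[-0.05,-0.05,-0.05]}'
python3 - <<'E'
from h import *
togo(-47,-120,10)
print(get_obs()["moment"])
E
```

```text
t: 14.1
ee_pos: [614.5, -7.7, 9.7]
orientation: [2.054, 2.375, -0.002]
ft_force: [-1.1, -13.0, -0.1]
width: 41.5
t: 14.4
ee_pos: [614.5, -7.6, 9.7]
orientation: [2.052, 2.375, -0.003]
ft_force: [-0.3, -18.5, 0.4]
width: 41.9
t: 14.7
ee_pos: [614.5, -7.5, 9.7]
orientation: [2.052, 2.375, -0.004]
ft_force: [-0.0, -23.1, -0.7]
width: 41.7
t 14.7 stop xyz -47.8 -116.2 9.7 shift [-3.8  0.8 -0.2] toolx ang-TH 1.572 tilt [ 0.001 -0.004 -1.   ] w 41.7 f [ -0.  -23.1  -0.7]
[-3.89813314 -0.0138744   0.49345782]
```

Seated firmly: the position stopped changing while the force rose. I'll back off and look.

```bash
python3 -m jog '{"delta_rot":[[0,0,0],[0,0,0],[0,0,0],[0,0,0],[0,0,0]],"translation":[[-10,0,0],[-35,0,0],[-35,0,-35],[-50,0,-75],[-80,0,-110]],"hand":[-0.05,-0.05,-0.05,-0.05,-0.05]}'
python3 -m jog '{"delta_rot":[[0,0,0],[0,0,0],[0,0,0],[0,0,0],[0,0,0]],"translation":[[-35,0,0],[-70,0,0],[-100,0,0],[-100,0,0],[-100,0,0]],"hand":[-0.05,-0.05,-0.05,-0.05,-0.05]}'
python3 - <<'E'
from h import *
togo(-130,-55,100)
im=optics.get_image("top")[:,:,::-1][130:215,195:295]
im=cv2.convertScaleAbs(cv2.resize(im,None,fx=7,fy=7,interpolation=cv2.INTER_CUBIC),alpha=1.8)
cv2.imwrite("pics/c6.png",im)
im=optics.get_image("side")[:,:,::-1][140:240,190:310]
im=cv2.convertScaleAbs(cv2.resize(im,None,fx=6,fy=6,interpolation=cv2.INTER_CUBIC),alpha=1.8)
cv2.imwrite("pics/c6s.png",im)
E
```

```text
t: 15.2
ee_pos: [625.7, -81.8, 121.1]
orientation: [-2.054, -2.376, -0.002]
ft_force: [0.8, 0.0, -0.4]
width: 41.6
t: 15.7
ee_pos: [639.9, -182.1, 119.5]
orientation: [-2.058, -2.373, -0.002]
ft_force: [0.8, 0.6, -0.5]
width: 41.6
t 15.7 stop xyz -47.9 -292.7 119.5 shift [237.4 -82.8  19.7] toolx ang-TH 1.568 tilt [ 0.     0.001 -1.   ] w 41.6 f [ 0.8  0.6 -0.5]
```

View pics/c6.png

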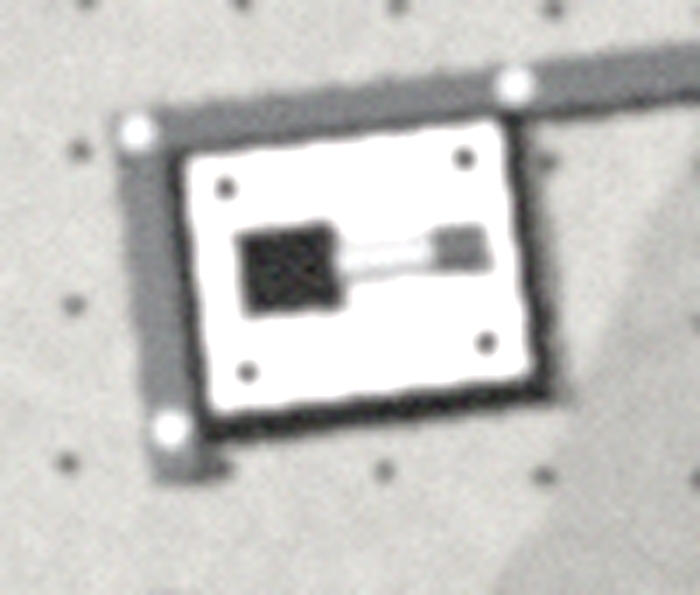

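View pics/c6s.png

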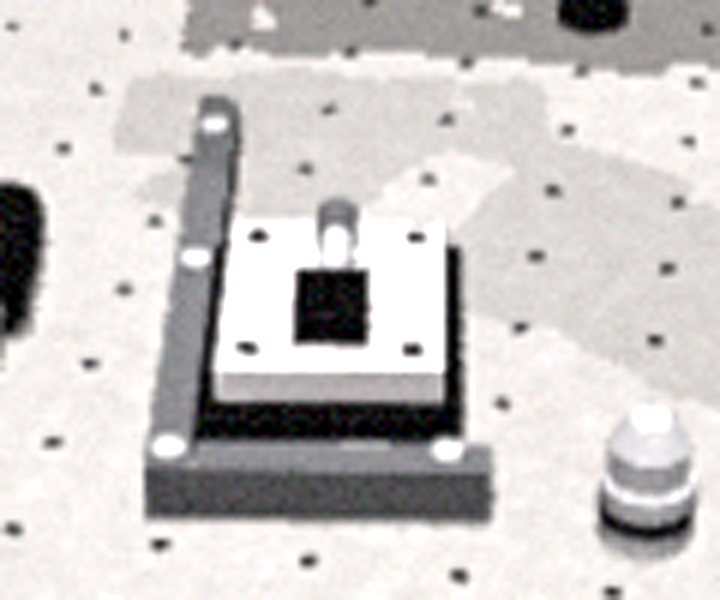

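Both views show the stage in the corner and square, with the lens, dish and driver where they were. A last gentle two-finger nudge along +x will make sure the long side is closed up.

```bash
python3 -m jog '{"delta_rot":[[0,0,0.13],[0,0,0.26],[0,0,0.39],[0,0,0.52],[0,0,0.65]],"translation":[[0,-20,0],[0,-40,0],[0,-60,0],[0,-80,0],[0,-83,0]],"hand":[-0.05,-0.05,-0.05,0.2,0.2]}'
python3 -m jog '{"delta_rot":[[0,0,0.13],[0,0,0.26],[0,0,0.39],[0,0,0.52],[0,0,0.65]],"translation":[[0,0,0],[0,0,0],[0,0,0],[0,0,0],[0,0,0]],"hand":[0.2,0.2,0.2,0.2,0.2]}'
python3 -m jog '{"delta_rot":[[0,0,0.13],[0,0,0.27],[0,0,0.27]],"translation":[[0,0,0],[0,0,0],[0,0,0]],"hand":[0.2,0.2,0.2]}'
python3 -m jog '{"delta_rot":[[0,0,0],[0,0,0],[0,0,0],[0,0,0],[0,0,0]],"translation":[[0,-40,0],[0,-85,0],[0,-130,0],[0,-175,0],[0,-220,0]],"hand":[0.2,0.2,0.2,0.2,0.2]}'
python3 -m jog '{"delta_rot":[[0,0,0],[0,0,0],[0,0,0]],"translation":[[0,-15,0],[0,-15,0],[0,-15,0]],"hand":[0.2,0.2,0.2]}'
python3 - <<'E'
from h import *
togo(-125,-56,10)
E
```

```text
t: 16.3
ee_pos: [555.4, -192.6, 119.4]
orientation: [-2.709, -1.588, 0.002]
ft_force: [-0.3, 0.9, 0.2]
width: 52.0
t: 16.8
ee_pos: [557.8, -192.5, 119.7]
orientation: [-3.075, -0.641, -0.0]
ft_force: [-0.3, 0.2, 0.8]
width: 53.1
t: 17.1
ee_pos: [557.8, -192.7, 119.7]
orientation: [-3.133, -0.228, -0.0]
ft_force: [0.7, 0.6, -1.2]
width: 52.5
t: 17.6
ee_pos: [525.3, 25.9, 119.8]
orientation: [-3.133, -0.235, -0.0]
ft_force: [0.2, 0.9, 0.0]
width: 52.7
t: 17.9
ee_pos: [524.0, 38.3, 119.8]
orientation: [3.133, 0.232, 0.001]
ft_force: [-0.7, -0.0, 0.3]
width: 52.2
t 17.9 stop xyz -130.7 -57.8 119.8 shift [  5.7  -1.8 109.8] toolx ang-TH 0.003 tilt [ 0. -0. -1.] w 52.2 f [-0.7 -0.   0.3]
```

```bash
python3 -m jog '{"delta_rot":[[0,0,0],[0,0,0],[0,0,0],[0,0,0],[0,0,0]],"translation":[[0,-1,25],[0,-1,55],[0,-1,85],[0,-1,105],[0,-1,110]],"hand":[0.2,0.2,0.2,0.2,0.2]}'
python3 -m jog '{"delta_rot":[[0,0,0],[0,0,0],[0,0,0],[0,0,0],[0,0,0]],"translation":[[5,0,0],[10,0,0],[16,0,0],[22,0,0],[27,0,0]],"hand":[0.2,0.2,0.2,0.2,0.2]}'
python3 - <<'E'
from h import *
togo(-100,-56,10)
E
```

```text
t: 18.4
ee_pos: [522.5, 37.7, 7.6]
orientation: [3.133, 0.225, -0.006]
ft_force: [-0.1, -0.1, 0.5]
width: 52.8
t: 18.9
ee_pos: [551.7, 43.4, 10.4]
orientation: [3.133, 0.228, 0.003]
ft_force: [-0.3, 0.2, 0.2]
width: 52.6
t 18.9 stop xyz -102.6 -56.7 10.4 shift [ 2.6 -0.7  0.4] toolx ang-TH 0.0 tilt [ 0.002  0.    -1.   ] w 52.6 f [-0.3  0.2  0.2]
```

```bash
python3 -m jog '{"delta_rot":[[0,0,0],[0,0,0],[0,0,0],[0,0,0]],"translation":[[0.6,0,0],[1.2,0,0],[1.8,0,0],[2.4,0,0]],"hand":[0.2,0.2,0.2,0.2]}'
python3 -m jog '{"delta_rot":[[0,0,0],[0,0,0],[0,0,0]],"translation":[[0.6,0,0],[1.2,0,0],[1.2,0,0]],"hand":[0.2,0.2,0.2]}'
python3 -m jog '{"delta_rot":[[0,0,0],[0,0,0],[0,0,0]],"translation":[[0.6,0,0],[1.2,0,0],[1.2,0,0]],"hand":[0.2,0.2,0.2]}'
python3 - <<'E'
from h import *
togo(-100,-56,10)
E
```

```text
t: 19.3
ee_pos: [552.4, 43.6, 9.6]
orientation: [-3.133, -0.227, 0.001]
ft_force: [0.2, 0.4, 0.2]
width: 52.7
t: 19.6
ee_pos: [553.7, 43.7, 9.6]
orientation: [3.133, 0.227, -0.001]
ft_force: [-0.6, 0.2, 0.4]
width: 52.8
t: 19.9
ee_pos: [553.7, 43.8, 9.5]
orientation: [3.133, 0.228, -0.005]
ft_force: [-4.4, -1.7, 4.5]
width: 52.8
t 19.9 stop xyz -100.5 -56.6 9.5 shift [ 0.5 -0.6 -0.5] toolx ang-TH 0.0 tilt [-0.003 -0.    -1.   ] w 52.8 f [-4.4 -1.7  4.5]
```

```bash
python3 -m jog '{"delta_rot":[[0,0,0],[0,0,0],[0,0,0]],"translation":[[0.6,0,0],[1.2,0,0],[1.2,0,0]],"hand":[0.2,0.2,0.2]}'
python3 -m jog '{"delta_rot":[[0,0,0],[0,0,0],[0,0,0]],"translation":[[0.6,0,0],[1.2,0,0],[1.2,0,0]],"hand":[0.2,0.2,0.2]}'
python3 -m jog '{"delta_rot":[[0,0,0],[0,0,0],[0,0,0],[0,0,0],[0,0,0]],"translation":[[-8,0,0],[-28,0,0],[-32,0,-30],[-32,0,-70],[-32,0,-110]],"hand":[0.2,0.2,0.2,0.2,0.2]}'
python3 -m jog '{"delta_rot":[[0,0,0],[0,0,0],[0,0,0],[0,0,0],[0,0,0]],"translation":[[0,40,0],[0,85,0],[0,130,0],[0,175,0],[0,220,0]],"hand":[0.2,0.2,0.2,0.2,0.2]}'
python3 -m jog '{"delta_rot":[[0,0,0],[0,0,0],[0,0,0]],"translation":[[0,0,-20],[0,0,-20],[0,0,-20]],"hand":[0.2,0.2,0.2]}'
python3 - <<'E'
from h import *
a=optics.get_image("top")[:,:,::-1][110:230,170:310]
im=cv2.convertScaleAbs(cv2.resize(a,None,fx=5,fy=5,interpolation=cv2.INTER_CUBIC),alpha=1.6)
cv2.imwrite("pics/c7.png",im)
togo(0,0,0)
E
```

```text
t: 20.2
ee_pos: [553.7, 43.9, 9.3]
orientation: [3.133, 0.228, -0.008]
ft_force: [-8.4, -1.1, 6.6]
width: 52.9
t: 20.5
ee_pos: [553.7, 43.9, 9.2]
orientation: [3.133, 0.229, -0.012]
ft_force: [-11.6, -2.0, 9.6]
width: 52.6
t: 21.0
ee_pos: [525.6, 39.7, 120.6]
orientation: [-3.133, -0.227, 0.0]
ft_force: [1.2, -0.1, 0.9]
width: 52.7
t: 21.5
ee_pos: [558.2, -180.0, 120.0]
orientation: [3.133, 0.227, 0.003]
ft_force: [0.5, 0.8, -0.6]
width: 52.5
t: 21.8
ee_pos: [557.8, -177.8, 139.7]
orientation: [3.133, 0.227, 0.002]
ft_force: [0.1, -0.9, -0.1]
width: 52.5
t 21.85 stop xyz -128.8 -276.0 139.3 shift [ 129.  -275.9  139.3] toolx ang-TH 0.0 tilt [ 0.  0. -1.] w 52.9 f [-0.5  0.4 -0.3]
```

View pics/c7.png

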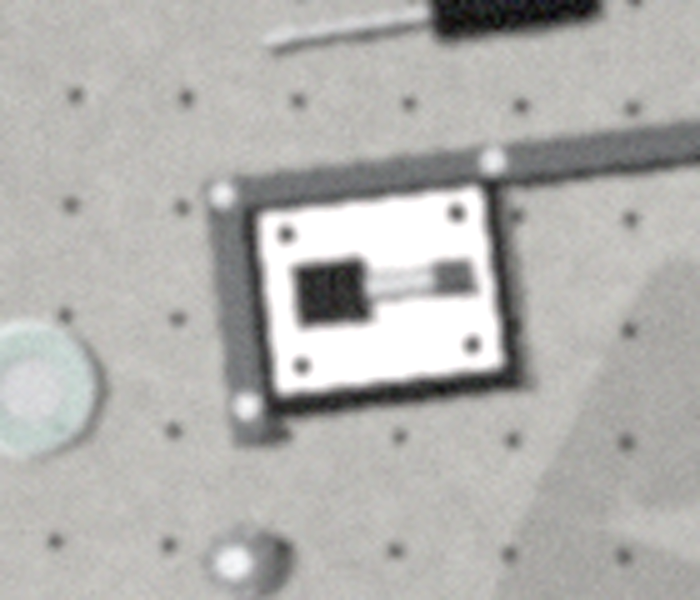

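The stage sits in the corner, flush on both arms (its corner is at ~(250,205) in the crop). The lens, dish and driver haven't moved, and the robot is clear.

```bash
python3 -c "
from workcell import ctrl
print(ctrl.close_job())"
```

```text
the job is handed in; nothing more can be done
None
```

The small black and silver stage is seated in the inside corner of the stop, and I handed the job in at about 22 s. I pushed it with two fingers: first against the long arm, which also squared it up, then along that arm to the short arm. A last gentle nudge went toward the long arm.

- **Contact:** On the end push and the last nudge, the fingers stopped moving while the force rose, to 23 N against the short arm and about 12 N against the long arm. On the last nudge they stopped at stop x = −100.5 mm. The seated value should be −100 mm.
- **Position along the stop:** The end push stopped at y = −116 mm, where I expected −120 mm. I put this down to my estimate of the corner's position, because the stage was firmly against the arm and no gap showed in the pictures.
- **Pictures:** The last top view shows the stage square and flush on both arms. The lens, dish and driver were where they started.
- **Not checked:** The post was outside my last pictures. The arm only passed over it or stayed clear of it, and no unexpected force showed.

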